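# Clamp a printed grille in the treadle press

### The arm

A 7-joint arm with a two-finger parallel gripper is mounted at the origin on the work surface. World frame = base frame: x ahead of the robot, y to its left, z up, the work surface at z = 0. Lengths are in m, angles in rad, forces in N, time in s.
With the tool pointing down it reaches from about 0.35 to 0.9 m from the base axis. Payload 8.1 kg.
Tool frame: the origin (TCP) lies at the very end of the fingers, on their centre line; the grasp point (between the pads) lies 19 mm behind it; z points along the fingers, y is the line along which they close (so a half turn about z gives the same grasp; the last joint's range is limited). The gripper opens to 92 mm and grips with 3 to 60 N. Pads are 19 mm wide; open, the fingers measure 130 mm over their backs; the gripper's body (75 mm by 190 mm) begins 47 mm behind the grasp point.
Start: joints at [-1.223, 0.434, 0.025, 1.573, -0.012, 1.134, -0.075], TCP at [0.272, 0.563, 0.227] pointing down, gripper open.
Joint ranges: [-2.62, 2.62], [-0.44, 2.09], [-1.27, 1.32], [0.08, 2.57], [-1.32, 4.46], [0.12, 2], [-2.74, 2.74]. Speed limits (rad/s): [2.22, 2.22, 3.01, 3.01, 3.14, 3.14, 3.14].

### API

Orientations are given as a rotation vector (axis times angle).
In Python, from cell import arm gives the robot as it stands.
- The arm moves only by the tool carry_out, never from a script. Its argument "commands" is a list of rows, each a list of 7 numbers: the opening, from 0 (shut) to 1 (fully open), then the shift along the tool's x, y, z each as a share of 0.025 m, from -1 to 1, then the turn, a rotation vector about the tool's x, y, z each as a share of 0.1 rad, from -1 to 1. A call has 1 to 8 rows; each row shifts and turns the commanded pose from where the row before left it, along the tool's axes as they then stand; what a row does not reach is not made up. A row lasts 1/10 s, in which the tool goes at most 50 mm and 8.59 degrees, less where a joint would pass 70% of its speed; a pose out of reach is approached as far as the arm can. A call with a number of a shift or a turn outside -1 to 1 is refused whole. A call with a gripper value outside its range is refused whole. The fingers move at their own pace and stop on an object; "squeeze" is the grip in N (left out, the last holds). Time passes only in rows, so rows that do not move let the fingers close. It gives the time, the measured TCP pose, the force, the opening and the grip force at its end, in the units of the state.
- arm.observe(): the state, without advancing time (a new reading comes with each control period).
- arm.get_image(name): name is "scene" or "side" or "wrist"; returns a dict with "pixels" (400x640x3 uint8, red, green, blue), "range_z" (400x640 float32, m along the optical axis (not along the pixel's ray), 0 where there is no reading), "mtx" (3x3 intrinsics, pixels), "R" (3x3) and "t" (3): a world point X has camera coordinates R X + t; the wrist camera has in their place "tool_from_camera" (4x4, takes a point from camera to tool coordinates, whose origin is the TCP and whose axes are the flange's). Camera axes: x right, y down, z forward; pixel columns grow to the right and rows downward; lengths in m; the calibration is good to about 2 mm. A picture is of the moment at which its call begins: read the wrist's pose just before it.
- arm.sign_off(): hands the job in; it is judged then, once.
The state is a dict: "clock": time; "joints": joint angles; "dq": joint speeds; "joint_efforts": joint torques, N m; "position": TCP position; "ee_rot": TCP orientation; "force": force on the tool from outside, world axes, zero at the start; "ft_torque": the same for the moment, N m; "width": opening from 0.0 (shut) to 1.0 (fully open); "gripper_force": force on a finger pad.
Only numpy, scipy, OpenCV 4.12 (cv2) and the standard library are available. Lean on these libraries where they do the work, as an engineer would, in place of code of your own. Each camera call takes 0.05 s, during which the arm holds its last target. There are 200 camera calls.

### The job

Slide the black printed grille plate along the press bed until it sits fully home against the yellow fence. Then, with the gripper, press the spring pedal down until it comes to its stop, with the press pad bearing firmly on the plate, hold it there for two seconds, and let the pedal come all the way up again. Work gently: never push on the plate or the pedal with more than about 20 N, and leave the round disc and the bottle alone.

Things in the scene. Friction and masses are not known exactly. Their poses are not given: they have to be found in the camera images.
- press: Fixed grey bench press, base 290 x 350 x 12 mm (own x -140..150, y -175..175). Origin under the base on the work surface; +x away from the operator, +y left, z up. Place and yaw vary. Loading bed at own y = 85, pedal at y = -90 mm. A white head with the pad overhangs the bed's far end: x 35..150, y 55..115, z 137..193 mm, on a column behind the fence.
- fence (a point): Foot of the yellow fence's front face, centred, on the bed: x = 110, y = 85, z = 22 mm in the press frame, axes as the press. The aluminium bed (top z = 22 mm) runs from here to x = -125 mm; two dark guide rails, 96 mm apart inside, tops at z = 32 mm, run from x = -90 mm to the fence (42 mm high).
- plate: Loose black printed grille plate, 140 (own x) x 90 (own y) x 14 mm high, 0.1 to 0.2 kg; origin at the centre of its underside. It lies on the bed between the rails (3 mm play each side), its far edge 25 to 60 mm from the fence. Fully home it touches the fence: origin at x = 40, z = 22 mm in the press frame, near edge at x = -30 mm.
- ram: The press ram: steel spindle in the head with an orange collar and a round black rubber pad (52 mm diameter, 12 mm thick) at its foot, on the axis x = 70, y = 85 mm of the press. Linked to the pedal: goes down 100 mm per rad. Origin on the axis, 68 mm above the table at rest; the pad is screwed to a different height each time, its underside 0 to 12 mm below this origin.
- pedal (a joint): Angle (rad) of the yellow hinged pedal, 165 x 75 mm: 0 at rest (up), growing as its front goes down; a spring returns it. It comes to its stop when the pad bears on the plate, at 0.2 to 0.33. At the tread point the spring alone takes 3 N at first, 6 to 9 N near the stop, then the force rises steeply; firmly at the stop is about 13 to 18 N.
- pedal_pad (a point): Point to press: top of the pedal's black ribbed rubber tread, midway across, 135 mm from the hinge (the tread reaches from 75 to 160 mm). It moves with the pedal; about 91 mm above the table at rest, when the pedal slopes up by 0.21 rad towards its free front end (-x).
- pedal_hinge (a point): Centre of the pedal's hinge bar, x = 100, y = -90, z = 55 mm in the press frame; fixed to the press.
- disc: Bystander: loose white printed round disc, 110 mm diameter, 29 mm high; origin at the centre of its underside.
- bottle: Bystander: amber bottle with white cap, 64 mm diameter, 130 mm high; origin at the centre of its underside.
There are look-alikes about, which are no part of the job. Of the things that look like the plate, the largest one is meant.

How it is judged:
On the way, in this order (a step that is already met when the one before it is completed fails the run):
1. the plate lies home against the fence, within 3.5 mm (x of plate in the frame of press above 0.0365 m and z of plate in the frame of press below 0.026 m and angle between the x axis of plate and the x axis of press, either way round below 0.06 rad), for 0.2 s.
2. with the plate home, the pedal is pressed by the fingers to its stop: the pad bears on the plate with more than 3.5 N for 1.5 s (all of step 1 and value of joint pedal above 0.12 rad and contact force between the fingers and pedal above 4 N and contact force between ram and plate above 3.5 N), for 1.5 s.
At the end, for the whole second after the job is handed in: The pedal is back up (below 0.04 rad) and the plate still lies flat on the bed at rest, home within 3.5 mm of the fence and square to it within 0.06 rad (all of step 1 and value of joint pedal below 0.04 rad and linear speed of plate below 0.01 m/s); the robot touches nothing.
It fails at once if the pedal is pushed with more than 25 N (contact force between any of the fingers, the arm and pedal above 25 N).
It fails at once if the plate is pushed with more than 25 N (contact force between the fingers and plate above 25 N).
It fails at once if the disc is moved by more than 20 mm or tipped (distance of disc from where it was at the start of the episode above 0.02 m or angle between disc's own z axis and vertical above 0.3 rad).
It fails at once if the bottle is moved by more than 20 mm or tipped (distance of bottle from where it was at the start of the episode above 0.02 m or angle between bottle's own z axis and vertical above 0.3 rad).
It also fails if it takes over 56 s, if anything falls off the work surface, if the arm or the gripper's body presses on something with over 40 N, if the wrist force passes 120 N, or if a joint passes its speed limit or range.

## Working session

There is one attempt and no reset: what is moved stays moved. The work goes in short steps, Python scripts to look and compute and a tool call to move; the robot and the scene stay as the last step left them, time stands still between calls to the robot, and variables do not carry over. Pictures are saved under pics/ and viewed, at most 10 in all, crops included, and the job is handed in when it is done.

Besides the shell and the picture viewer there is one more tool, called as name(argument=value, ...), one argument or row to a line, values as JSON. carry_out: Moves the arm, as the interface text tells. Shift numbers are shares of 0.025 m and turn numbers shares of 0.1 rad, none past 1 either way. Its arguments: {"type":"object","properties":{"commands":{"type":"array"},"squeeze":{"type":"number"}},"required":["commands"]}

```bash
mkdir -p pics; ls; cat > h.py <<'E'
import numpy as np, cv2
from cell import arm
def grab(n):
    d=arm.get_image(n); np.savez('pics/%s.npz'%n,**{k:np.asarray(v) for k,v in d.items()}); return d
def cloud(d):
    z=d['range_z'];K=d['mtx'];v,u=np.mgrid[0:400,0:640]
    c=np.stack([(u-K[0,2])/K[0,0]*z,(v-K[1,2])/K[1,1]*z,z],-1)
    return (c-d['t'])@d['R'],z>0
E
python3 - <<'E'
from h import *
for n in('scene','side'):
    d=grab(n);cv2.imwrite('pics/%s1.png'%n,d['pixels'][:,:,::-1])
o=arm.observe();print(o['clock'],o['position'],o['ee_rot'],o['force'],o['width'])
E
```

```text
pics
0.1 [0.27216741 0.56214051 0.2260205 ] [-7.02150488e-01 -3.06194078e+00  2.16447144e-03] [ 0.69091428  0.49795568 -0.09895525] 1.0016703828113303
```

View pics/scene1.png

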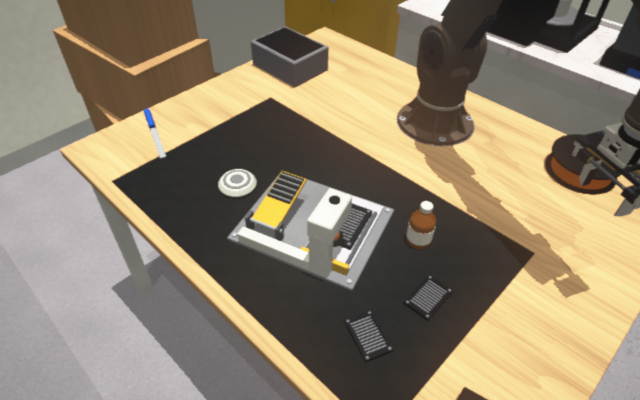

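View pics/side1.png

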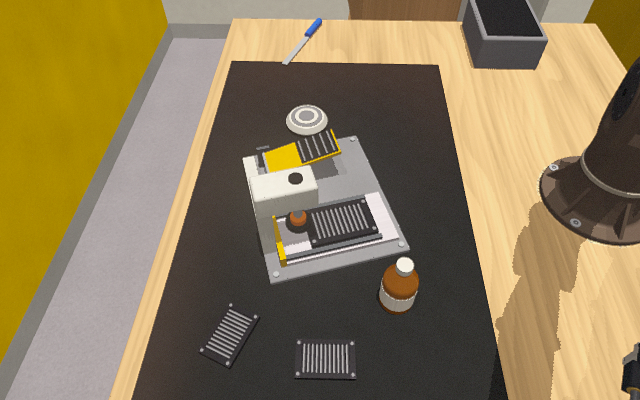

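Look-alikes: two loose small grilles at side (230,333) and (325,358), and the one on the bed between the rails at side (345,222). The last is the largest and lies on the bed, so it is the plate. In the scene view the disc is at (237,182), the bottle at (421,228).

```bash
cat > m.py <<'E'
from h import *
P=[];C=[]
for n in('scene','side'):
    d=dict(np.load('pics/%s.npz'%n)); p,ok=cloud(d); P.append(p[ok]);C.append(d['pixels'][ok].astype(int))
    b=ok&(p[...,2]>.006)&(p[...,2]<.018)&(d['pixels'].min(-1)>70)
    b&=(d['pixels'].max(-1).astype(int)-d['pixels'].min(-1)<40)
    b=b&(p[...,0]>.3)
    nn,l,s,_=cv2.connectedComponentsWithStats(b.astype(np.uint8)); k=1+s[1:,4].argmax()
    q=p[l==k]; r=cv2.minAreaRect(q[:,:2].astype(np.float32)); print(n,s[k],np.median(q[:,2]),r); print(cv2.boxPoints(r).round(4).tolist())
    hsv=cv2.cvtColor(d['pixels'],cv2.COLOR_RGB2HSV)
    for nm,m in(('yellow',cv2.inRange(hsv,(20,150,100),(32,255,255))>0),('orange',cv2.inRange(hsv,(5,120,60),(17,255,255))>0)):
        m=m&ok&(p[...,2]>.005)&(p[...,0]>.2)&(p[...,2]<.3)
        nn,l,s,c=cv2.connectedComponentsWithStats(m.astype(np.uint8))
        for k in range(1,nn):
            if s[k,4]>30: q=p[l==k]; print(nm,c[k].round(),s[k,4],np.median(q,0).round(4),q[:,2].min().round(3),q[:,2].max().round(3))
cv2.imwrite('pics/crop1.png',cv2.resize(cv2.imread('pics/side1.png')[120:300,230:430],None,fx=3,fy=3,interpolation=cv2.INTER_CUBIC))
E
python3 m.py
```

```text
scene [ 228  194  167   96 1689] 0.013313074205043202 ((0.6166641116142273, 0.036539703607559204), (0.297837495803833, 0.35012251138687134), 18.05290985107422)
[[0.42080000042915344, 0.15680000185966492], [0.5292999744415283, -0.1761000007390976], [0.8125, -0.08380000293254852], [0.7039999961853027, 0.249099999666214]]
yellow [274. 208.] 772 [ 0.6957 -0.0287  0.0705] 0.059 0.099
yellow [340. 267.] 144 [0.6881 0.1945 0.0362] 0.015 0.047
orange [125.  18.] 3625 [ 0.4355 -1.1891  0.081 ] 0.005 0.201
orange [423. 222.] 443 [0.4798 0.275  0.0901] 0.005 0.113
orange [417. 245.] 41 [0.488  0.2793 0.0096] 0.006 0.015
side [ 264  136  146  148 5400] 0.01032707445556021 ((0.620311975479126, 0.03853839635848999), (0.28936469554901123, 0.3525599241256714), 18.101024627685547)
[[0.42800000309944153, 0.16110000014305115], [0.5375999808311462, -0.17399999499320984], [0.8126000165939331, -0.08410000056028366], [0.7031000256538391, 0.25099998712539673]]
yellow [15. 16.] 1148 [ 1.646  -0.6526  0.0383] 0.005 0.109
yellow [292. 157.] 936 [ 0.6925 -0.0283  0.0689] 0.057 0.095
yellow [279. 243.] 254 [0.6908 0.1806 0.0404] 0.014 0.045
orange [298. 219.] 167 [0.6537 0.1468 0.0814] 0.068 0.09
orange [400. 283.] 854 [0.4706 0.2823 0.0883] 0.062 0.113
orange [393. 310.] 62 [0.4731 0.2939 0.0099] 0.005 0.016
```

View pics/crop1.png

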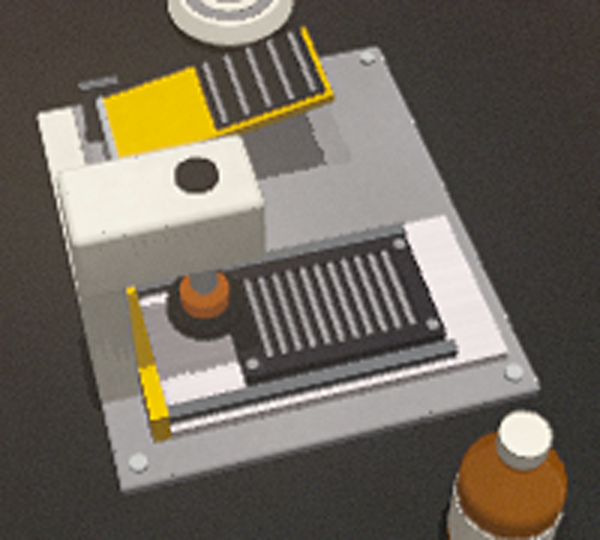

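The crop confirms it: the large plate lies between the rails, with its near edge at about (445,340) in the crop. Next I rotate the tool to the press yaw and measure the plate's position.

```bash
cat >> h.py <<'E'
YAW=np.deg2rad(18.08); O=np.array([.6150,.0370]); c,s=np.cos(YAW),np.sin(YAW)
def press(p):
    p=np.asarray(p);q=p[...,:2]-O; return np.stack([q[...,0]*c+q[...,1]*s,-q[...,0]*s+q[...,1]*c,p[...,2]],-1)
E
python3 - <<'E'
from h import *
for n in('scene','side'):
    d=dict(np.load('pics/%s.npz'%n)); p,ok=cloud(d); P=press(p); g=d['pixels'].astype(int)
    hsv=cv2.cvtColor(d['pixels'],cv2.COLOR_RGB2HSV)
    y=cv2.inRange(hsv,(20,150,100),(32,255,255))>0
    f=y&ok&(abs(P[...,0]-.11)<.03)&(P[...,1]>.02)&(P[...,1]<.16)
    q=P[f];print(n,'fence',[np.percentile(q[:,i],[2,50,98]).round(4).tolist() for i in range(3)])
    f=ok&(abs(P[...,1]-.085)<.02)&(abs(P[...,0])<.13)&(P[...,2]>.016)&(P[...,2]<.05)
    q=P[f];b=np.round(q[:,0]/.005).astype(int)
    for k in range(-25,5): 
        w=b==k
        if w.sum(): print(k*5,w.sum(),np.median(q[w,2]).round(4),np.median(g[f][w].mean(-1)).round())
    f=y&ok&(P[...,1]<-.03)&(P[...,1]>-.2)&(abs(P[...,0])<.15); q=P[f]
    print('pedal',[np.percentile(q[:,i],[1,50,99]).round(4).tolist() for i in range(3)])
    f=ok&(P[...,2]>.14)&(P[...,2]<.2)&(P[...,0]>0)&(P[...,0]<.2)&(g.min(-1)>120);q=P[f]
    print('head',[np.percentile(q[:,i],[1,50,99]).round(4).tolist() for i in range(3)])
    f=ok&(abs(P[...,2]-.128)<.015)&(P[...,0]<.05)&(P[...,1]>.2)&(P[...,1]<.4);print('cap',np.median(P[f],0))
    f=ok&(abs(P[...,2]-.026)<.008)&(P[...,1]<-.19)&(P[...,1]>-.4)&(g.min(-1)>100);print('disc',np.median(P[f],0),f.sum())
E
```

```text
scene fence [[0.1108, 0.1186, 0.1218], [0.0268, 0.1242, 0.1439], [0.0167, 0.0395, 0.0463]]
-125 14 0.0237 231.0
-120 25 0.0232 247.0
-115 18 0.0235 248.0
-110 19 0.0225 248.0
-105 15 0.0242 246.0
-100 5 0.0257 238.0
-90 6 0.0367 187.0
-85 17 0.0375 118.0
-80 16 0.037 59.0
-75 20 0.0379 55.0
-70 16 0.0365 106.0
-65 13 0.0356 100.0
-60 12 0.0367 110.0
-55 16 0.0353 101.0
-50 13 0.036 105.0
-45 14 0.0357 104.0
-40 11 0.0362 109.0
-35 17 0.0367 105.0
-30 12 0.0369 109.0
-25 18 0.036 99.0
-20 10 0.036 120.0
-15 21 0.0359 99.0
-10 9 0.0363 106.0
-5 16 0.0366 114.0
0 14 0.0364 98.0
5 18 0.0372 100.0
10 12 0.0361 117.0
15 15 0.0348 100.0
20 8 0.0362 98.0
pedal [[-0.0603, 0.0559, 0.0956], [-0.1267, -0.0871, -0.054], [0.0605, 0.0706, 0.0975]]
head [[0.0366, 0.1022, 0.1483], [0.0558, 0.0877, 0.1137], [0.1843, 0.1937, 0.1977]]
cap [-1.20413433  0.26889061  0.12898142]
disc [-0.03009912 -0.25404502  0.028227  ] 756
side fence [[0.111, 0.1158, 0.1217], [0.0452, 0.1129, 0.1472], [0.0185, 0.0404, 0.0434]]
-125 15 0.0195 236.0
-120 35 0.0204 234.0
-115 36 0.0201 233.0
-110 35 0.0204 233.0
-105 38 0.0199 233.0
-100 31 0.0201 233.0
-95 40 0.0203 235.0
-90 14 0.0203 231.0
-85 23 0.0342 53.0
-80 39 0.0343 60.0
-75 35 0.0343 59.0
-70 38 0.0315 65.0
-65 44 0.0333 146.0
-60 34 0.0312 70.0
-55 40 0.0333 149.0
-50 35 0.0319 69.0
-45 40 0.0337 146.0
-40 33 0.0314 67.0
-35 40 0.0336 156.0
-30 34 0.0312 68.0
-25 41 0.033 151.0
-20 34 0.0317 66.0
-15 42 0.0334 144.0
-10 32 0.0316 70.0
-5 45 0.0335 135.0
0 35 0.0319 67.0
5 43 0.0337 143.0
10 33 0.0313 67.0
15 43 0.034 132.0
20 32 0.0316 64.0
pedal [[-0.059, 0.0519, 0.0982], [-0.1918, -0.086, -0.0522], [0.0003, 0.0688, 0.0939]]
head [[0.0376, 0.1029, 0.1495], [0.0568, 0.0975, 0.1154], [0.1515, 0.1903, 0.1935]]
cap [-0.08595845  0.25156853  0.12767135]
disc [-0.03170558 -0.2534434   0.02506954] 777
```

carry_out(
  commands=[
    [0, 0, 0, 0, 0, 0, -0.96],
    [0, 0, 0, 0, 0, 0, -0.96],
    [0, 0, 0, 0, 0, 0, -0.96],
    [0, 0, 0, 0, 0, 0, -0.96],
    [0, 0, 0, 0, 0, 0, -0.96],
    [0, 0, 0, 0, 0, 0, -0.96],
    [0, 0, 0, 0, 0, 0, -0.96],
    [0, 0, 0, 0, 0, 0, -0.94],
  ],
)

```text
clock: 0.9
position: [0.2722, 0.5623, 0.2263]
ee_rot: [0.499, -3.101, 0.001]
force: [0.1, 0.5, 0.5]
width: 0.355
gripper_force: 0.0
```

carry_out(
  commands=[
    [0, -0.11, -1, 0, 0, 0, 0],
    [0, -0.11, -1, 0, 0, 0, 0],
    [0, -0.11, -1, 0, 0, 0, 0],
    [0, -0.11, -1, 0, 0, 0, 0],
    [0, -0.11, -1, 0, 0, 0, 0],
    [0, -0.11, -1, 0, 0, 0, 0],
    [0, -0.11, -1, 0, 0, 0, 0],
    [0, -0.11, -1, 0, 0, 0, 0],
  ],
)

```text
clock: 1.7
position: [0.3554, 0.378, 0.2264]
ee_rot: [0.493, -3.102, 0.001]
force: [-0.7, 0.3, 0.6]
width: 0.007
gripper_force: 0.0
```

carry_out(
  commands=[
    [0, -0.11, -1, 0, 0, 0, 0],
    [0, -0.11, -1, 0, 0, 0, 0],
    [0, -0.11, -1, 0, 0, 0, 0],
    [0, -0.11, -1, 0, 0, 0, 0],
    [0, -0.11, -1, 0, 0, 0, 0],
    [0, -0.11, -1, 0, 0, 0, 0],
    [0, -0.11, -1, 0, 0, 0, 0],
    [0, -0.11, -1, 0, 0, 0, 0],
  ],
)

```text
clock: 2.5
position: [0.4382, 0.1948, 0.2265]
ee_rot: [0.493, -3.102, 0.0]
force: [-0.2, -0.8, 0.3]
width: 0.004
gripper_force: 0.0
```

carry_out(
  commands=[
    [0, -0.11, -1, 0, 0, 0, 0],
    [0, -0.11, -1, 0, 0, 0, 0],
    [0, -0.11, -1, 0, 0, 0, 0],
    [0, -0.11, -1, 0.8, 0, 0, 0],
    [0, -0.11, -0.8, 0.8, 0, 0, 0],
    [0, 0, 0, 0.8, 0, 0, 0],
    [0, 0, 0, 0.8, 0, 0, 0],
    [0, 0, 0, 0, 0, 0, 0],
  ],
)

```text
clock: 3.3
position: [0.4865, 0.0854, 0.1444]
ee_rot: [0.492, -3.098, 0.001]
force: [-1.5, 0.3, 0.5]
width: 0.007
gripper_force: 0.0
```

```bash
cat > st.py <<'E'
from h import *
from scipy.spatial.transform import Rotation as R
o=arm.observe();M=R.from_rotvec(o['ee_rot']).as_matrix();print(o['clock'],press(o['position']).round(4),'toolx deg',np.rad2deg(np.arctan2(M[1,0],M[0,0]))%360,'tilt',M[:,2].round(4),np.round(o['force'],2))
E
python3 st.py; python3 - <<'E'
from h import *
d=arm.get_image('wrist');cv2.imwrite('pics/w1.png',d['pixels'][:,:,::-1])
E
```

```text
3.3 [-0.1071  0.0859  0.1444] toolx deg 198.04061945317648 tilt [-0.0048 -0.0014 -1.    ] [-1.45  0.25  0.48]
```

View pics/w1.png

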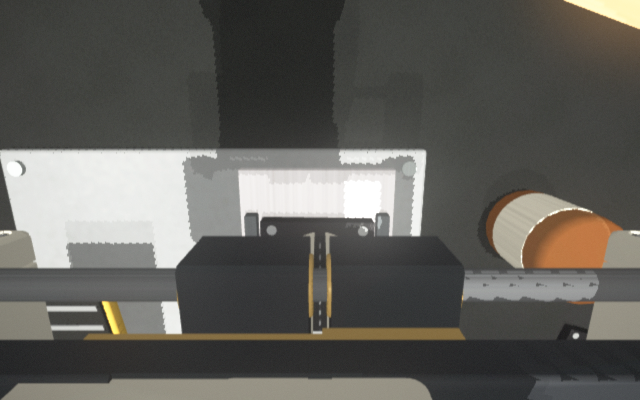

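The wrist view shows the near plate edge at about (318,218), centred between the rails ahead of the fingers; the bottle at (545,235) is clear to the side. Descending.

carry_out(
  commands=[
    [0, 0, 0, 0.8, 0, 0, 0],
    [0, 0, 0, 0.8, 0, 0, 0],
    [0, 0, 0, 0.8, 0, 0, 0],
    [0, 0, 0, 0.8, 0, 0, 0],
    [0, 0, 0, 0.8, 0, 0, 0],
    [0, 0, 0, 0.4, 0, 0, 0],
    [0, 0, 0, 0.2, 0, 0, 0],
    [0, 0, 0, 0, 0, 0, 0],
  ],
)

```text
clock: 4.15
position: [0.4887, 0.0862, 0.032]
ee_rot: [-0.493, 3.102, 0.0]
force: [-0.6, -0.5, 0.2]
width: 0.001
gripper_force: 0.0
```

```bash
python3 st.py
```

```text
4.15 [-0.1048  0.086   0.032 ] toolx deg 198.06283433606112 tilt [ 1.e-04  1.e-04 -1.e+00] [-0.58 -0.54  0.15]
```

carry_out(
  commands=[
    [0, 0, 0, 0.14, 0, 0, 0],
    [0, -0.16, 0, 0, 0, 0, 0],
    [0, -0.12, 0, 0, 0, 0, 0],
    [0, -0.12, 0, 0, 0, 0, 0],
    [0, -0.12, 0, 0, 0, 0, 0],
    [0, -0.12, 0, 0, 0, 0, 0],
    [0, -0.12, 0, 0, 0, 0, 0],
    [0, -0.12, 0, 0, 0, 0, 0],
  ],
)

```text
clock: 4.95
position: [0.5095, 0.093, 0.0282]
ee_rot: [0.493, -3.103, -0.0]
force: [-0.8, 0.1, 0.8]
width: 0.002
gripper_force: 0.6
```

carry_out(
  commands=[
    [0, -0.16, 0, 0, 0, 0, 0],
    [0, -0.16, 0, 0, 0, 0, 0],
    [0, -0.16, 0, 0, 0, 0, 0],
    [0, -0.16, 0, 0, 0, 0, 0],
    [0, -0.16, 0, 0, 0, 0, 0],
    [0, -0.16, 0, 0, 0, 0, 0],
    [0, -0.12, 0, 0, 0, 0, 0],
    [0, 0, 0, 0, 0, 0, 0],
  ],
)

```text
clock: 5.75
position: [0.5356, 0.1015, 0.0283]
ee_rot: [-0.493, 3.102, 0.0]
force: [-1.1, 0.2, 1.0]
width: 0.004
gripper_force: 0.0
```

```bash
python3 st.py; cat > pl.py <<'E'
from h import *
d=grab('side');p,ok=cloud(d);P=press(p);g=d['pixels'].astype(int).mean(-1)
for y0 in(.055,.07,.085,.1,.115):
    f=ok&(abs(P[...,1]-y0)<.006)&(P[...,0]>-.12)&(P[...,0]<.0)&(P[...,2]>.026)&(P[...,2]<.038)
    q=P[f][:,0];print(y0,np.sort(q)[:4].round(4))
cv2.imwrite('pics/side_n.png',cv2.resize(d['pixels'][120:300,230:430,::-1],None,fx=3,fy=3,interpolation=cv2.INTER_CUBIC))
E
python3 pl.py
```

```text
5.75 [-0.0554  0.086   0.0283] toolx deg 198.06507690767086 tilt [ 7.e-04  2.e-04 -1.e+00] [-1.06  0.22  1.01]
0.055 [-0.0339 -0.0339 -0.0333 -0.0326]
0.07 [-0.0425 -0.0408 -0.0383 -0.0344]
0.085 [-0.0425 -0.0419 -0.0419 -0.0415]
0.1 [-0.042  -0.0417 -0.0416 -0.0415]
0.115 [-0.0388 -0.0381 -0.0371 -0.0367]
```

carry_out(
  commands=[
    [0, -0.08, 0, 0, 0, 0, 0],
    [0, -0.08, 0, 0, 0, 0, 0],
    [0, -0.08, 0, 0, 0, 0, 0],
    [0, -0.08, 0, 0, 0, 0, 0],
    [0, -0.08, 0, 0, 0, 0, 0],
    [0, 0, 0, 0, 0, 0, 0],
  ],
)

```text
clock: 6.4
position: [0.5449, 0.1045, 0.0282]
ee_rot: [-0.493, 3.102, 0.0]
force: [0.4, -0.4, -0.2]
width: 0.006
gripper_force: 0.0
```

carry_out(
  commands=[
    [0, -0.04, 0, 0, 0, 0, 0],
    [0, -0.04, 0, 0, 0, 0, 0],
    [0, 0, 0, 0, 0, 0, 0],
  ],
)

```text
clock: 6.7
position: [0.5465, 0.105, 0.0282]
ee_rot: [-0.493, 3.103, 0.0]
force: [-0.8, 0.1, -0.1]
width: 0.007
gripper_force: 0.2
```

```bash
python3 st.py;python3 pl.py
```

```text
6.7 [-0.044   0.0859  0.0282] toolx deg 198.05461286874962 tilt [ 1.e-04  0.e+00 -1.e+00] [-0.77  0.1  -0.13]
0.055 [-0.0221 -0.0213 -0.0212 -0.0207]
0.07 [-0.029  -0.027  -0.0252 -0.0249]
0.085 [-0.0305 -0.0292 -0.0291 -0.0289]
0.1 [-0.0295 -0.0282 -0.028  -0.0273]
0.115 [-0.0268 -0.026  -0.0254 -0.0248]
```

carry_out(
  commands=[
    [0, -0.04, 0, 0, 0, 0, 0],
    [0, 0, 0, 0, 0, 0, 0],
  ],
)

```text
clock: 6.95
position: [0.5475, 0.1053, 0.0282]
ee_rot: [-0.493, 3.103, 0.0]
force: [-0.4, 0.6, -0.5]
width: 0.002
gripper_force: 0.2
```

carry_out(
  commands=[
    [0, -0.04, 0, 0, 0, 0, 0],
    [0, 0, 0, 0, 0, 0, 0],
  ],
)

```text
clock: 7.15
position: [0.5485, 0.1057, 0.0282]
ee_rot: [-0.493, 3.102, 0.0]
force: [0.0, -0.1, 0.3]
width: 0.009
gripper_force: 0.2
```

carry_out(
  commands=[
    [0, -0.04, 0, 0, 0, 0, 0],
    [0, 0, 0, 0, 0, 0, 0],
  ],
)

```text
clock: 7.35
position: [0.5485, 0.1056, 0.0281]
ee_rot: [0.492, -3.101, 0.0]
force: [-4.0, -1.7, 3.7]
width: 0.004
gripper_force: 2.1
```

carry_out(
  commands=[
    [0, -0.04, 0, 0, 0, 0, 0],
    [0, 0, 0, 0, 0, 0, 0],
    [0, 0, 0, 0, 0, 0, 0],
  ],
)

```text
clock: 7.65
position: [0.5486, 0.1056, 0.0279]
ee_rot: [0.492, -3.1, 0.001]
force: [-6.4, -2.3, 4.3]
width: 0.004
gripper_force: 3.6
```

```bash
python3 st.py;python3 pl.py
```

```text
7.65 [-0.0419  0.0859  0.0279] toolx deg 198.04836590678488 tilt [-3.e-03 -9.e-04 -1.e+00] [-6.44 -2.3   4.33]
0.055 [-0.0188 -0.0187 -0.0182 -0.0175]
0.07 [-0.0268 -0.0248 -0.0228 -0.0205]
0.085 [-0.0277 -0.027  -0.0263 -0.0251]
0.1 [-0.0265 -0.0263 -0.0251 -0.0248]
0.115 [-0.025  -0.0239 -0.0226 -0.0223]
```

View pics/side_n.png

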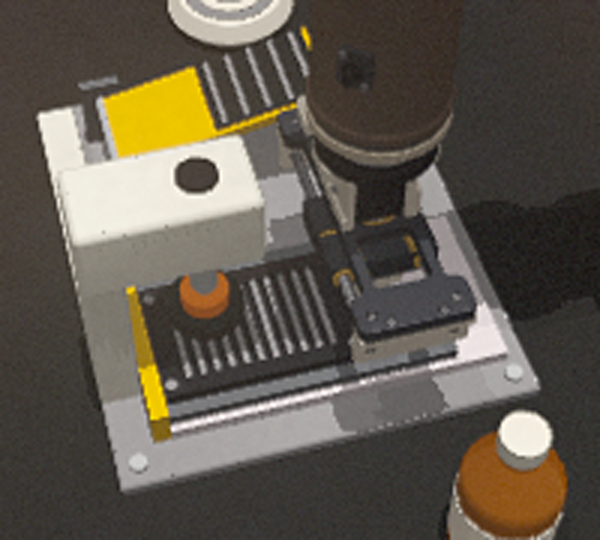

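The crop shows the far edge of the plate flush against the yellow fence, from (140,290) to (165,400). The finger force is about 7 N. Now I back off and move over the pedal.

carry_out(
  commands=[
    [0, 0.3, 0, 0, 0, 0, 0],
    [0, 0.3, 0, 0, 0, 0, 0],
    [0, 0, 0, -0.8, 0, 0, 0],
    [0, 0, 0, -1, 0, 0, 0],
    [0, 0, 0, -1, 0, 0, 0],
    [0, 0, 0, -1, 0, 0, 0],
    [0, 0, 0, -1, 0, 0, 0],
    [0, 0, 0, -0.6, 0, 0, 0],
  ],
)

```text
clock: 8.5
position: [0.5367, 0.1017, 0.1654]
ee_rot: [-0.492, 3.099, 0.001]
force: [0.6, -0.2, 0.7]
width: 0.004
gripper_force: 0.0
```

carry_out(
  commands=[
    [0, -0.15, -1, 0, 0, 0, 0],
    [0, -0.15, -1, 0, 0, 0, 0],
    [0, -0.15, -1, 0, 0, 0, 0],
    [0, -0.15, -1, 0, 0, 0, 0],
    [0, -0.15, -1, 0, 0, 0, 0],
    [0, -0.15, -1, 0, 0, 0, 0],
    [0, 0, -1, 0, 0, 0, 0],
    [0, 0, 0, 0, 0, 0, 0],
  ],
)

```text
clock: 9.3
position: [0.6122, -0.0627, 0.1633]
ee_rot: [-0.485, 3.103, -0.004]
force: [-0.0, -1.5, 0.2]
width: 0.006
gripper_force: 0.0
```

```bash
python3 st.py; python3 - <<'E'
from h import *
d=grab('side');p,ok=cloud(d);P=press(p)
f=ok&(abs(P[...,1]-.085)<.03)&(P[...,2]>.026)&(P[...,2]<.04)&(P[...,0]<.1)&(P[...,0]>-.1)
q=P[f]
for y0 in(.055,.07,.085,.1,.115):
    w=abs(q[:,1]-y0)<.006;print(y0,np.sort(q[w,0])[:4].round(4))
f=ok&(abs(P[...,1]+.09)<.03)&(P[...,2]>.05)&(P[...,2]<.11)&(P[...,0]<.1)&(P[...,0]>-.09);q=P[f]
for x in range(-70,30,10):
    w=abs(q[:,0]-x/1e3)<.004
    if w.sum():print(x,w.sum(),np.median(q[w,2]).round(4),q[w,1].min().round(3),q[w,1].max().round(3))
cv2.imwrite('pics/s3.png',cv2.resize(d['pixels'][60:300,200:460,::-1],None,fx=2.5,fy=2.5))
E
```

```text
9.3 [-0.0336 -0.0939  0.1633] toolx deg 197.75320899449963 tilt [ 0.0015 -0.0025 -1.    ] [-0.03 -1.51  0.21]
0.055 [-0.0281 -0.0278 -0.0271 -0.0261]
0.07 [-0.0294 -0.0293 -0.029  -0.028 ]
0.085 [-0.03   -0.0291 -0.0285 -0.0279]
0.1 [-0.0297 -0.0291 -0.0288 -0.0286]
0.115 [-0.0298 -0.0289 -0.0289 -0.0274]
-60 35 0.0918 -0.12 -0.061
-50 68 0.0938 -0.117 -0.06
-40 73 0.0913 -0.119 -0.06
-30 75 0.0897 -0.118 -0.061
-20 69 0.0873 -0.119 -0.06
-10 77 0.0853 -0.119 -0.06
0 73 0.0833 -0.118 -0.06
10 74 0.0807 -0.119 -0.06
20 69 0.0793 -0.12 -0.061
```

View pics/s3.png

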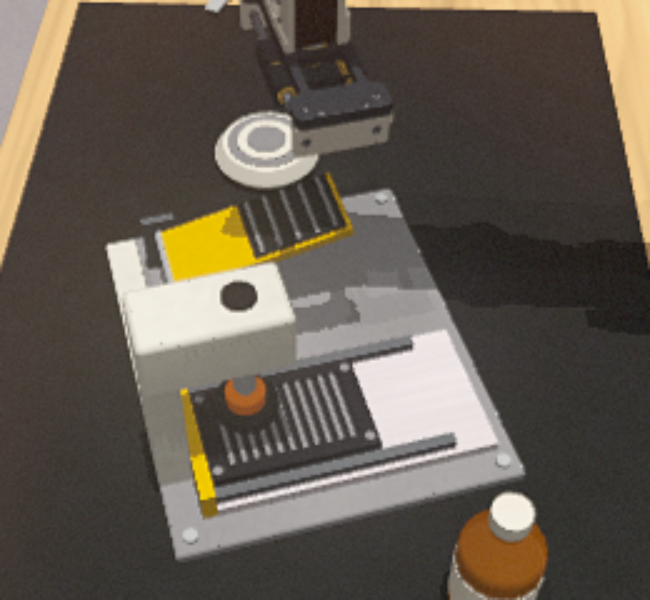

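The plate is home with its near edge at x = −30 mm and square, and the pedal at (290,215) is under the gripper. Descending onto the tread.

carry_out(
  commands=[
    [0, 0, 0.12, 0.6, 0, 0, 0],
    [0, 0, 0, 0.6, 0, 0, 0],
    [0, 0, 0, 0.6, 0, 0, 0],
    [0, 0, 0, 0.4, 0, 0, 0],
    [0, 0, 0, 0.3, 0, 0, 0],
    [0, 0, 0, 0, 0, 0, 0],
  ],
)

```text
clock: 9.95
position: [0.61, -0.0544, 0.0999]
ee_rot: [0.494, -3.101, -0.001]
force: [-0.0, 0.2, 0.3]
width: 0.005
gripper_force: 0.0
```

carry_out(
  commands=[
    [0, 0, 0, 0.12, 0, 0, 0],
    [0, 0, 0, 0.12, 0, 0, 0],
    [0, 0, 0, 0.12, 0, 0, 0],
    [0, 0, 0, 0.12, 0, 0, 0],
    [0, 0, 0, 0, 0, 0, 0],
  ],
)

```text
clock: 10.45
position: [0.6107, -0.0552, 0.0886]
ee_rot: [-0.493, 3.103, -0.0]
force: [-0.4, -0.7, 2.3]
width: 0.004
gripper_force: 1.4
```

carry_out(
  commands=[
    [0, 0, 0, 0.1, 0, 0, 0],
    [0, 0, 0, 0.1, 0, 0, 0],
    [0, 0, 0, 0.1, 0, 0, 0],
    [0, 0, 0, 0.1, 0, 0, 0],
    [0, 0, 0, 0.1, 0, 0, 0],
    [0, 0, 0, 0.1, 0, 0, 0],
    [0, 0, 0, 0.1, 0, 0, 0],
    [0, 0, 0, 0, 0, 0, 0],
  ],
)

```text
clock: 11.25
position: [0.6103, -0.0552, 0.0708]
ee_rot: [0.493, -3.102, 0.0]
force: [-3.0, -1.6, 5.7]
width: 0.005
gripper_force: 2.6
```

```bash
python3 st.py
```

```text
11.25 [-0.0331 -0.0861  0.0708] toolx deg 198.04602331575248 tilt [-7.e-04 -1.e-04 -1.e+00] [-3.03 -1.61  5.66]
```

carry_out(
  commands=[
    [0, 0, 0, 0.06, 0, 0, 0],
    [0, 0, 0, 0.06, 0, 0, 0],
    [0, 0, 0, 0.06, 0, 0, 0],
    [0, 0, 0, 0, 0, 0, 0],
  ],
)

```text
clock: 11.65
position: [0.6101, -0.0552, 0.0665]
ee_rot: [0.492, -3.102, 0.0]
force: [-3.5, -2.2, 6.6]
width: 0.003
gripper_force: 3.0
```

carry_out(
  commands=[
    [0, 0, 0, 0.06, 0, 0, 0],
    [0, 0, 0, 0.06, 0, 0, 0],
    [0, 0, 0, 0, 0, 0, 0],
  ],
)

```text
clock: 11.95
position: [0.6101, -0.0553, 0.0636]
ee_rot: [0.492, -3.102, -0.0]
force: [-4.1, -0.8, 6.2]
width: 0.0
gripper_force: 3.3
```

carry_out(
  commands=[
    [0, 0, 0, 0.06, 0, 0, 0],
    [0, 0, 0, 0.06, 0, 0, 0],
    [0, 0, 0, 0, 0, 0, 0],
  ],
)

```text
clock: 12.25
position: [0.6101, -0.0553, 0.0606]
ee_rot: [0.492, -3.102, 0.0]
force: [-3.7, -1.6, 7.9]
width: 0.003
gripper_force: 3.7
```

carry_out(
  commands=[
    [0, 0, 0, 0.04, 0, 0, 0],
    [0, 0, 0, 0.04, 0, 0, 0],
    [0, 0, 0, 0, 0, 0, 0],
  ],
)

```text
clock: 12.55
position: [0.6101, -0.0553, 0.059]
ee_rot: [0.492, -3.102, 0.0]
force: [-5.9, -1.0, 10.7]
width: 0.004
gripper_force: 5.5
```

carry_out(
  commands=[
    [0, 0, 0, 0.04, 0, 0, 0],
    [0, 0, 0, 0.04, 0, 0, 0],
    [0, 0, 0, 0, 0, 0, 0],
  ],
)

```text
clock: 12.85
position: [0.6101, -0.0553, 0.0575]
ee_rot: [0.492, -3.102, -0.0]
force: [-7.9, -1.8, 16.7]
width: 0.001
gripper_force: 8.7
```

It is at the stop with about 18 N, so I hold for two seconds.

carry_out(
  commands=[
    [0, 0, 0, 0, 0, 0, 0],
    [0, 0, 0, 0, 0, 0, 0],
    [0, 0, 0, 0, 0, 0, 0],
    [0, 0, 0, 0, 0, 0, 0],
    [0, 0, 0, 0, 0, 0, 0],
    [0, 0, 0, 0, 0, 0, 0],
    [0, 0, 0, 0, 0, 0, 0],
    [0, 0, 0, 0, 0, 0, 0],
  ],
)

```text
clock: 13.65
position: [0.6101, -0.0553, 0.0576]
ee_rot: [0.492, -3.102, -0.0]
force: [-7.0, -0.5, 16.9]
width: 0.006
gripper_force: 8.5
```

carry_out(
  commands=[
    [0, 0, 0, 0, 0, 0, 0],
    [0, 0, 0, 0, 0, 0, 0],
    [0, 0, 0, 0, 0, 0, 0],
    [0, 0, 0, 0, 0, 0, 0],
    [0, 0, 0, 0, 0, 0, 0],
    [0, 0, 0, 0, 0, 0, 0],
    [0, 0, 0, 0, 0, 0, 0],
    [0, 0, 0, 0, 0, 0, 0],
  ],
)

```text
clock: 14.45
position: [0.6101, -0.0553, 0.0576]
ee_rot: [0.492, -3.102, -0.0]
force: [-8.2, -0.3, 16.6]
width: 0.005
gripper_force: 8.5
```

carry_out(
  commands=[
    [0, 0, 0, 0, 0, 0, 0],
    [0, 0, 0, 0, 0, 0, 0],
    [0, 0, 0, 0, 0, 0, 0],
    [0, 0, 0, 0, 0, 0, 0],
    [0, 0, 0, 0, 0, 0, 0],
    [0, 0, 0, 0, 0, 0, 0],
    [0, 0, 0, 0, 0, 0, 0],
    [0, 0, 0, 0, 0, 0, 0],
  ],
)

```text
clock: 15.25
position: [0.6101, -0.0553, 0.0576]
ee_rot: [0.492, -3.102, -0.0]
force: [-6.8, -1.7, 16.1]
width: 0.004
gripper_force: 8.5
```

```bash
python3 st.py; python3 - <<'E'
from h import *
d=grab('side');cv2.imwrite('pics/s4.png',cv2.resize(d['pixels'][60:300,200:460,::-1],None,fx=2.5,fy=2.5))
E
```

```text
15.25 [-0.0333 -0.0862  0.0576] toolx deg 198.0350126329531 tilt [-6.e-04 -0.e+00 -1.e+00] [-6.85 -1.72 16.13]
```

View pics/s4.png

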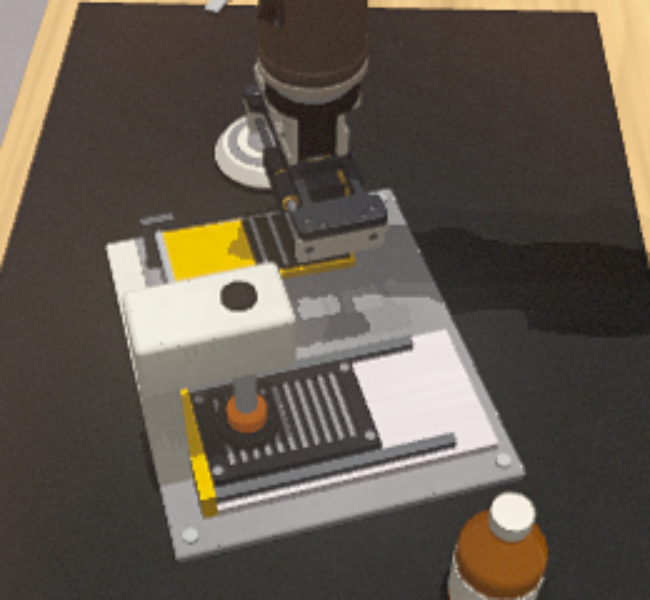

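The pad at (247,420) bears on the plate, which is still home, and it has been held for 2.4 s. Releasing slowly.

carry_out(
  commands=[
    [0, 0, 0, -0.1, 0, 0, 0],
    [0, 0, 0, -0.15, 0, 0, 0],
    [0, 0, 0, -0.2, 0, 0, 0],
    [0, 0, 0, -0.2, 0, 0, 0],
    [0, 0, 0, -0.2, 0, 0, 0],
    [0, 0, 0, -0.2, 0, 0, 0],
    [0, 0, 0, -0.2, 0, 0, 0],
    [0, 0, 0, -0.2, 0, 0, 0],
  ],
)

```text
clock: 16.1
position: [0.6107, -0.0547, 0.0933]
ee_rot: [-0.493, 3.103, 0.0]
force: [1.8, 0.6, 1.1]
width: 0.004
gripper_force: 0.8
```

carry_out(
  commands=[
    [0, 0, 0, -0.2, 0, 0, 0],
    [0, 0, 0, -0.3, 0, 0, 0],
    [0, 0, 0, -0.6, 0, 0, 0],
    [0, 0, 0, -0.8, 0, 0, 0],
    [0, 0, 0, -0.8, 0, 0, 0],
    [0, 0, 0, 0, 0, 0, 0],
    [0, 0, 0, 0, 0, 0, 0],
    [0, 0, 0, 0, 0, 0, 0],
  ],
)

```text
clock: 16.9
position: [0.6098, -0.0549, 0.1596]
ee_rot: [0.493, -3.101, -0.0]
force: [0.1, -0.1, -0.6]
width: 0.003
gripper_force: 0.0
```

```bash
python3 st.py; python3 - <<'E'
from h import *
d=grab('side');p,ok=cloud(d);P=press(p)
for y0 in(.055,.07,.085,.1,.115):
    f=ok&(abs(P[...,1]-y0)<.006)&(P[...,2]>.026)&(P[...,2]<.04)&(P[...,0]<.1)&(P[...,0]>-.1);print(y0,np.sort(P[f][:,0])[:4].round(4))
f=ok&(abs(P[...,1]+.09)<.03)&(P[...,2]>.03)&(P[...,2]<.11);q=P[f]
for x in(-50,-30,0):print(x,np.median(q[abs(q[:,0]-x/1e3)<.004,2]).round(4))
E
```

```text
16.9 [-0.0334 -0.0858  0.1596] toolx deg 198.0554221266665 tilt [-0.0017  0.     -1.    ] [ 0.15 -0.14 -0.62]
0.055 [-0.0292 -0.0285 -0.0282 -0.0282]
0.07 [-0.0295 -0.0294 -0.028  -0.0274]
0.085 [-0.0299 -0.0293 -0.0286 -0.0279]
0.1 [-0.0292 -0.0291 -0.0291 -0.0283]
0.115 [-0.0293 -0.0289 -0.0286 -0.0282]
-50 0.0937
-30 0.0898
0 0.0831
```

The pedal is back up, the plate is still home and the gripper is clear.

```bash
python3 -c "
from cell import arm;print(arm.sign_off())"
```

```text
the job is handed in; nothing more can be done
None
```

The job is handed in: the plate was slid home against the fence, the pedal was pressed to its stop and held for 2.4 s at about 18 N, and in the last check the pedal was fully up with the plate still home and square.

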